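Clamp a freshly glued electronics case upright

ROBOT

A 7-joint arm with a two-finger parallel gripper is mounted at the origin on a cart in front of the work surface, level with it; the furniture and walls round the work are solid. World frame = base frame: x ahead of the robot, y to its left, z up, the work surface at z = 0. Lengths are in m, angles in rad, forces in N, time in s.
With the tool pointing down it reaches from about 0.425 to 0.825 m from the base axis. Payload 3.6 kg.
Tool frame: the origin (TCP) lies where the fingers leave the gripper's body, on its centre line; the fingertips stand 73 mm ahead of it and the grasp point (between the pads) lies 54 mm ahead of it; z points along the fingers, y is the line along which they close (so a half turn about z gives the same grasp; the last joint's range is limited). The gripper opens to 85 mm and grips with 20 to 120 N. Pads are 22 mm wide; open, the fingers measure 114 mm over their backs; the gripper's body (76 mm by 85 mm) begins 54 mm behind the grasp point. The pads swing forward as they close: fully open they stand 13 mm farther back than shut.
Start: joints at [1.145, 0.615, -0.013, 1.423, 0.008, 1.103, -0.04], TCP at [0.253, -0.599, 0.304] pointing down, gripper open.
Joint ranges: [-3.12, 3.12], [-0.3, 2.06], [-1.34, 1.32], [0.26, 2.42], [-1.36, 4.5], [0.01, 1.98], [-2.84, 2.84]. Speed limits (rad/s): [2.79, 2.79, 3.14, 3.14, 3.14, 3.14, 3.14].

INTERFACE

Orientations are given as a unit quaternion [x, y, z, w].
In Python, from station import arm, snapshot, camera_info, ticket gives the robot as it stands. Calls block until the motion is done:
- arm.movep(position, orientation): joint-space move of the TCP to a pose.
- arm.line_to(position, velocity=0.15, ori=None): straight line of the TCP; ori=None keeps the orientation; velocity is the mean speed in m/s.
- arm.move_j(angles): joint-space move.
- arm.move_gripper(opening, effort=None): opening from 0.0 (shut) to 1.0 (fully open); effort is the grip in N (None keeps the last); returns when the fingers have stopped.
- arm.pause(seconds).
- arm.ik(position, orientation): joint angles nearest the present ones, or None.
- snapshot(name): name is "scene" or "top"; returns the picture (400x640x3 uint8, blue, green, red); there is no depth.
- camera_info(name): a dict with "fx", "fy", "cx", "cy" (pixels), "R" (3x3) and "t" (3): a world point X has camera coordinates R X + t. Camera axes: x right, y down, z forward; pixel columns grow to the right and rows downward; lengths in m; the calibration is good to about 2 mm. A picture is of the moment at which its call begins. camera_info takes no time and is no camera call.
A pose or a line that the arm cannot do raises arm.MotionError and nothing moves.
- ticket.finish_job(): hands the job in; it is judged then, once.
Readings, each from a call of its own:
- arm.read_time(): time.
- arm.read_joint_positions(): joint angles.
- arm.read_dq(): joint speeds.
- arm.read_effort(): joint torques, N m.
- arm.read_tool_pos(): TCP position.
- arm.read_eef_rot(): TCP orientation.
- arm.read_ft_force(): force on the tool from outside, world axes, zero at the start.
- arm.read_wrist_torque(): the same for the moment, N m.
- arm.read_opening(): opening from 0.0 (shut) to 1.0 (fully open).
- arm.read_finger_force(): force on a finger pad.
Only numpy, scipy, OpenCV 4.12 (cv2) and the standard library are available. Lean on these libraries where they do the work, as an engineer would, in place of code of your own. Each camera call takes 0.05 s, during which the arm holds its last target. There are 200 camera calls.

TASK

The halves of the flat electronics case have just been glued. Stand the case upright on its plain end, cable glands up, between the cheeks of the blue-based clamp, then slide the red-knobbed jaw until it is shut on the case and holds it flat against the fence, and let go. Leave the oil bottle, the cup and the tape roll near the work where they are.

Things in the scene. Friction and masses are not known exactly. Their poses are not given: they have to be found in the camera images.
- case: glued case: box 110 x 60 x 26 mm, grey lower half, white upper half, black seam, 0.14-0.28 kg, lying on its broad face. Origin: centre of the broad face it lies on at first. Own x: along the 110 mm, towards the end with two black cable glands (they stick out 14 mm more, 17 mm thick); y: along the 60 mm; z: through the 26 mm thickness. Upright = own x up.
- case_center (a point): centre of the case's box (13 mm along own z from the case's origin), axes as the case's
- clamp: fixed gluing clamp on a blue base plate 250 x 130 mm, 12 mm thick (own x -160 to +90 mm). Origin: on the bench under the mouth; own z up, own x from jaw to fence. The case stands on the plate, its 60 mm width along own y, its 26 mm thickness along own x.
- jaw (a joint): travel of the sliding jaw towards the fence in m: 0 = fully open; jaw face (60 x 60 mm, from 13 to 73 mm above the bench) at clamp x = -14 mm + value, so the mouth between jaw and fence is 74 mm - value; it reads about 0.048 when it is shut on the case. Moves with about 3 N friction and stays where it is left.
- jaw_knob (a point): middle of the jaw's red knob (upright cylinder, 28 mm diameter, 32 mm high, on an 18 mm steel post), 60 mm behind the jaw face; it is 98 mm above the bench
- oil_bottle: small brown dropper bottle, 31 mm diameter, 97 mm high, standing just behind the clamp (not the other one at the back of the bench); origin centre of its underside
- cup: grey-blue cup, 78 mm diameter, 75 mm high; origin centre of its underside; stands between the clamp and the white lever fixture
- tape: roll of tape, 96 mm diameter, 25 mm high, lying flat to the right of the case (not the other one by the coloured bins); origin centre of its underside
- fence_face (a point): middle of the fence's foot, on the plate (12 mm above the bench), axes as the clamp's, at clamp x = +60 mm. The fence, an aluminium block 62 mm high, rises from here. Two aluminium side cheeks 100 mm high (above the plate), 10 mm thick, inner faces at y = -35 and +35 mm, run from 56 mm before this face to 20 mm behind it; so inside, the case can be held only by its broad faces.
Mind the look-alikes: they are no part of the job. There is more than one size of the case; the job needs the largest.

How it is judged:
By the outcome, as a careful person would: the job done as asked, in the order asked, and still so for the second after the job is handed in, with the robot touching nothing.
It also fails if it takes over 72 s, if anything falls off the work surface, if the arm or the gripper's body presses on something with over 40 N, if the wrist force passes 120 N, or if a joint passes its speed limit or range.

## Working session

There is one attempt and no reset: what is moved stays moved. The work goes in short steps, each a Python script; the robot and the scene stay as the last script left them, time stands still between calls to the robot, and variables do not carry over. Pictures are saved under pics/ and viewed, at most 10 in all, crops included, and the job is handed in when it is done.

```bash
mkdir -p pics; ls
python3 - <<'E'
from station import arm, snapshot, camera_info
import cv2,numpy as np
for n in("scene","top"):
    cv2.imwrite(f"pics/{n}0.png",snapshot(n)); c=camera_info(n)
    print(n,c["fx"],c["fy"],c["cx"],c["cy"],np.round(c["R"],3).tolist(),np.round(c["t"],3), np.round(-np.array(c["R"]).T@np.array(c["t"]),3))
print(arm.read_time(),arm.read_eef_rot())
E
```

```text
pics
scene 422.5687711018203 422.5687711018203 323.2584381744531 199.71392480789137 [[-0.71, -0.704, -0.014], [-0.499, 0.518, -0.695], [0.496, -0.487, -0.719]] [0.289 0.452 0.753] [0.057 0.336 0.86 ]
top 408.5568672790198 408.5568672790198 322.74004335715887 196.40551632408108 [[-0.015, -1.0, 0.002], [-0.989, 0.014, -0.147], [0.147, -0.004, -0.989]] [-0.173  0.572  1.072] [ 0.405 -0.177  1.145]
0.1 [ 9.80077603e-01  1.98611506e-01 -2.39717978e-04 -1.14203976e-03]
```

View pics/scene0.png

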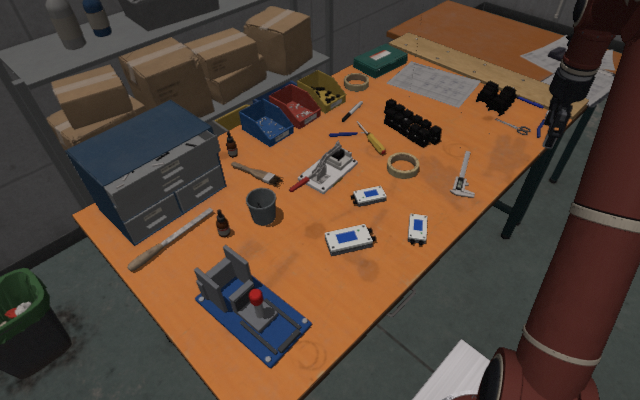

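View pics/top0.png

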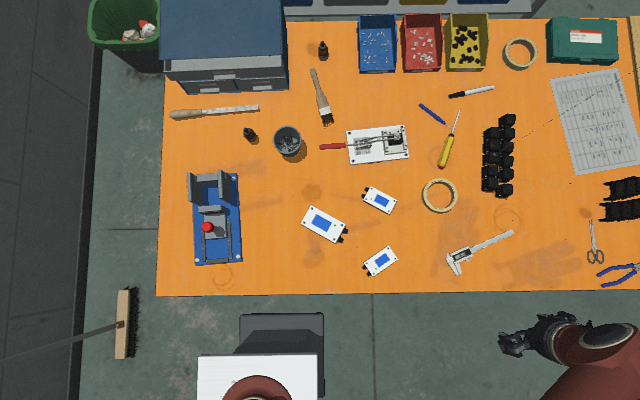

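Scene: three cases with blue labels in the top view at (324,224), (379,200) and (380,261). The first looks the largest, with glands at its lower right. The clamp is at about (216,220), with its red knob at (208,227) and the fence at the far end. The oil bottle near the clamp is at (250,134) and the tape near the case at (440,196). Next I measure them and enlarge the case area.

```bash
cat > h.py <<'E'
import cv2,numpy as np
from station import arm,snapshot,camera_info
from scipy.spatial.transform import Rotation as Rn
def ray(n,uv,z):
    c=camera_info(n);R=np.array(c["R"]);t=np.array(c["t"])
    uv=np.atleast_2d(np.asarray(uv,float)); o=-R.T@t
    d=np.c_[(uv[:,0]-c["cx"])/c["fx"],(uv[:,1]-c["cy"])/c["fy"],np.ones(len(uv))]@R
    return o+d*((z-o[2])/d[:,2])[:,None]
def blobs(m,amin=30):
    cs,_=cv2.findContours(m.astype(np.uint8),cv2.RETR_EXTERNAL,cv2.CHAIN_APPROX_NONE)
    return sorted([c[:,0,:] for c in cs if cv2.contourArea(c)>amin],key=lambda c:-cv2.contourArea(c))
def rect(n,c,z):
    p=ray(n,c,z)[:,:2]; r=cv2.minAreaRect((p*1000).astype(np.float32)); return r
E
python3 - <<'E'
from h import *
for n in("top","scene"):
    im=cv2.imread(f"pics/{n}0.png"); hsv=cv2.cvtColor(im,cv2.COLOR_BGR2HSV); h,s,v=cv2.split(hsv)
    print(n)
    w=(s<60)&(v>140); bl=(h>100)&(h<125)&(s>120); red=((h<6)|(h>174))&(s>150)
    for c in blobs(w|((bl)&(v>80)),150):
        r=rect(n,c,.026); print(' white',c.mean(0).round(),np.round(r[0],1),np.round(r[1],1),round(r[2],1))
    for c in blobs(bl&(v>40),300):
        r=rect(n,c,.012); print(' blue',c.mean(0).round(),np.round(r[0],1),np.round(r[1],1),round(r[2],1))
    for c in blobs(red,15):
        r=rect(n,c,.114);print(' red',c.mean(0).round(),c.min(0),c.max(0),np.round(r[0],1),np.round(r[1],1))
im=cv2.imread("pics/top0.png")
a=cv2.resize(im[185:285,285:410],None,fx=4,fy=4,interpolation=cv2.INTER_CUBIC)
b=cv2.resize(im[160:275,170:260],None,fx=3.478,fy=3.478,interpolation=cv2.INTER_CUBIC)[:400,:300]
cv2.imwrite("pics/crop.png",np.hstack([a,b]))
E
```

```text
top
 white [596. 121.] [ 780.5 -965.2] [290.2 206.3] 9.2
 white [257. 374.] [100.5  -2.1] [309.7 108.4] 89.1
 white [218. 216.] [523.2 114. ] [258.1 127.4] 4.2
 white [377. 142.] [ 719.3 -334.6] [ 98.2 170. ] 6.0
 white [373.  45.] [1027.8 -344.7] [173.4 102.1] 0.8
 white [226.  63.] [968.5  95.3] [ 33.5 317.3] 2.0
 white [323. 224.] [ 496.3 -180.2] [110.4  59.6] 60.2
 white [380. 261.] [ 393.8 -334.9] [45.8 83.4] 33.3
 white [216. 246.] [441.8 109.5] [72.7 62.6] 1.6
 white [380. 200.] [ 560.3 -338.8] [83.8 44.8] 60.3
 white [473. 251.] [ 430.9 -604.9] [ 62.6 198.9] 32.4
 white [585.  37.] [1033.1 -961.2] [92.  29.7] 86.0
 white [230. 109.] [827.8  81.3] [ 14.4 157.8] 4.6
 blue [377.  43.] [1033.  -350.7] [181.8 117.8] 1.4
 blue [228. 212.] [518.3 102.8] [246.1 100.9] 4.3
 blue [219. 245.] [448.1 113.5] [83.2 63. ] 4.3
 blue [198. 236.] [476.1 161.9] [170.9  30. ] 4.3
 red [421.  37.] [401  13] [443  71] [ 977.7 -456.2] [165.  113.9]
 red [207. 227.] [202 222] [213 231] [486.1 110.9] [28.1 22.7]
 red [332. 145.] [320 143] [345 148] [ 692.4 -207.9] [11.9 65.2]
 red [142.  23.] [139  2
[... 381 characters left out ...]
57.7 -334.8] [81.7 43.8] 59.6
 white [271. 126.] [1001.7 -349.3] [111.9 100.2] 2.1
 white [231. 289.] [585.3 117.8] [28.1 54.1] 14.7
 blue [258. 316.] [515.4 118.4] [247.5 127.3] 4.2
 blue [270. 112.] [1092.8 -407.6] [190.7 394.4] 45.5
 red [297. 107.] [269  85] [319 128] [ 926.3 -407.3] [122.5 223.4]
 red [615.  25.] [583   0] [639  62] [  430.1 -1654.8] [205.9 619.5]
 red [255. 296.] [248 288] [262 305] [479.8 119.1] [26.6 39.2]
 red [299. 184.] [290 178] [308 191] [ 656.2 -164.6] [64.3 15.4]
 red [ 11. 313.] [  5 308] [ 15 317] [797.2 481.3] [17.7 21.9]
 red [594.   5.] [586   0] [602  13] [  547.9 -1809.2] [ 57.6 155.8]
 red [580.  26.] [574  17] [585  31] [  512.4 -1590. ] [ 34.  147.3]
```

View pics/crop.png

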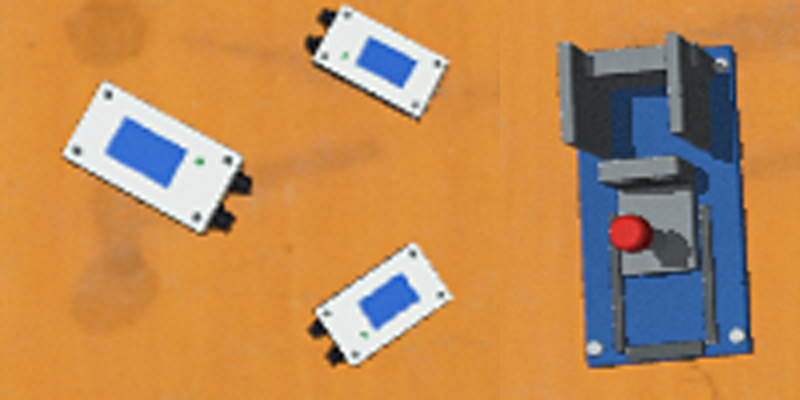

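The crop confirms it: the case at top pixel (323,224) measures 110 x 60 mm, the other two only 84 x 45 mm. Its glands are at the lower right end. The clamp crop shows the fence at the far side, and the jaw may be slightly off its open stop. I'll refine the clamp pose and check the arm's reach.

Run:
```python
from h import *
f=lambda x,y:((x-500)/3.478+170,y/3.478+160)
P=lambda pts,z:ray("top",[f(*p) for p in pts],z)[:,:2].round(4)
print("plate nearL nearR farR",P([(588,367),(752,352),(735,45)],.012).tolist())
print("fence top near edge",P([(590,76),(664,70)],.074).tolist())
print("jaw top far edge, rear edge",P([(598,162),(678,157),(600,187),(685,181)],.073).tolist())
print("cheek tops near end",P([(570,142),(679,134)],.112).tolist())
im=cv2.imread("pics/scene0.png");h,s,v=cv2.split(cv2.cvtColor(im,cv2.COLOR_BGR2HSV))
bl=(h>100)&(h<125)&(s>120)&(v>40); c=blobs(bl,300)[0]
r=cv2.minAreaRect((ray("scene",c,.012)[:,:2]*1000).astype(np.float32)); print(cv2.boxPoints(r).round(1).tolist())
red=((h<6)|(h>174))&(s>150); k=[c for c in blobs(red,15) if abs(c.mean(0)-[255,296]).max()<9][0]
print("knob scene",ray("scene",[(k.min(0)+k.max(0))/2],.098))
print("knob top",ray("top",[(207.5,226.5)],.098))
e=np.array([-.497,-.868,0]);up=np.array([0,0,1.])
def pose(x_case,z_case,alpha,flip):  # tool rot from case axes
    y=np.cross(z_case,x_case)*flip
    d=-np.sin(alpha)*x_case-np.cos(alpha)*z_case
    return np.c_[np.cross(y,d),y,d]
C=np.array([.4965,-.180,.013])
for a in(0,20,30,40,45,50,60):
  for fl in(1,-1):
    R=pose(e,up,np.radians(a),fl); g=C+e*.012+up*.010-.054*R[:,2]
    q=arm.ik(g.tolist(),Rn.from_matrix(R).as_quat().tolist())
    out=[]
    for X,Y in((.5,0),(.5,-.1),(.6,0),(.6,-.1),(.6,-.2),(.7,-.05)):
      for yaw in(-40,-20,0,20,40):
        az=np.arctan2(Y,X)+np.radians(yaw); z2=-np.array([np.cos(az),np.sin(az),0])
        R2=pose(up,z2,np.radians(a),fl); g2=np.array([X,Y,.057])+up*.012+z2*.010-.054*R2[:,2]
        q2=arm.ik(g2.tolist(),Rn.from_matrix(R2).as_quat().tolist())
        if q2 is not None: out.append((X,Y,yaw))
    print(a,fl,None if q is None else np.round(q,2),out)
```

```text
plate nearL nearR farR [[0.3879, 0.1697], [0.3976, 0.0411], [0.6443, 0.0584]]
fence top near edge [[0.6086, 0.1561], [0.6124, 0.0996]]
jaw top far edge, rear edge [[0.5423, 0.1483], [0.5452, 0.0876], [0.5232, 0.1462], [0.5268, 0.0819]]
cheek tops near end [[0.5524, 0.1574], [0.5571, 0.0776]]
[[387.29998779296875, 172.8000030517578], [396.6000061035156, 45.79999923706055], [643.5, 64.0], [634.0999755859375, 191.0]]
knob scene [[0.48917627 0.11497307 0.098     ]]
knob top [[0.48731396 0.1152556  0.098     ]]
0 1 [ 0.41  0.77 -0.13  1.97  0.22  0.41 -0.4 ] [(0.5, 0, -40), (0.5, 0, 40), (0.5, -0.1, -40), (0.5, -0.1, 40), (0.6, 0, -40), (0.6, 0, -20), (0.6, 0, 20), (0.6, 0, 40), (0.6, -0.1, -40), (0.6, -0.1, -20), (0.6, -0.1, 20), (0.6, -0.1, 40), (0.6, -0.2, -40), (0.6, -0.2, -20), (0.6, -0.2, 0), (0.6, -0.2, 20), (0.6, -0.2, 40), (0.7, -0.05, -40), (0.7, -0.05, -20), (0.7, -0.05, 0), (0.7, -0.05, 20), (0.7, -0.05, 40)]
0 -1 [ 0.02  0.82  0.48  1.99 -0.76  0.52 -2.61] [(0.5, 0, -40), (0.5, 0, 40), (0.5, -0.1, -40), (0.5, -0.1, 40), (0.6, 0, -40), (0.6, 0, -20), (0.6, 0, 20), (0.6, 0, 40)
[... 4352 characters left out ...]
, 0), (0.6, -0.1, 20), (0.6, -0.1, 40), (0.6, -0.2, -40), (0.6, -0.2, -20), (0.6, -0.2, 0), (0.6, -0.2, 20), (0.6, -0.2, 40), (0.7, -0.05, -40), (0.7, -0.05, -20), (0.7, -0.05, 0), (0.7, -0.05, 20), (0.7, -0.05, 40)]
60 -1 [ 0.66  1.06  0.22  1.91 -1.29  1.28 -1.71] [(0.5, 0, -40), (0.5, 0, 40), (0.5, -0.1, -40), (0.5, -0.1, -20), (0.5, -0.1, 20), (0.5, -0.1, 40), (0.6, 0, -40), (0.6, 0, -20), (0.6, 0, 0), (0.6, 0, 20), (0.6, 0, 40), (0.6, -0.1, -40), (0.6, -0.1, -20), (0.6, -0.1, 0), (0.6, -0.1, 20), (0.6, -0.1, 40), (0.6, -0.2, -40), (0.6, -0.2, -20), (0.6, -0.2, 0), (0.6, -0.2, 20), (0.6, -0.2, 40), (0.7, -0.05, -40), (0.7, -0.05, -20), (0.7, -0.05, 0), (0.7, -0.05, 20), (0.7, -0.05, 40)]
```

Clamp origin comes out at about (0.5515, 0.119) with yaw 4.2°. The knob, jaw edge, cheeks and fence edge all agree with that, and the jaw reads about 9 mm. First I grasp the case by its 60 mm sides with the tool tilted 40°, so it can be turned upright.

```bash
cat >> h.py <<'E'
e=np.array([-.497,-.868,0]);up=np.array([0,0,1.]);A=np.radians(40)
C=np.array([.4965,-.180,.013])
def toolR(xc,zc,a=A,fl=1):
    y=np.cross(zc,xc)*fl; d=-np.sin(a)*xc-np.cos(a)*zc
    return np.c_[np.cross(y,d),y,d]
def q_(R): return Rn.from_matrix(R).as_quat().tolist()
def tcp(g,R): return (np.asarray(g)-.054*R[:,2]).tolist()
def st(m=""): print(m,round(arm.read_time(),2),np.round(arm.read_tool_pos(),4),"F",np.round(arm.read_ft_force(),1),"op",round(arm.read_opening(),3),flush=True)
E
python3 - <<'E'
from h import *
R=toolR(e,up); g=C+e*.012; g[2]=.020
arm.move_gripper(.87)
arm.movep(tcp(g-.12*R[:,2],R),q_(R)); st("pre")
arm.line_to(tcp(g-.012*R[:,2],R),.12); st()
for k in(.008,.004,0):
    arm.line_to(tcp(g-k*R[:,2],R),.05); st(k)
    if abs(np.array(arm.read_ft_force())).max()>6: break
arm.move_gripper(0,60); st("grip"); print(arm.read_finger_force(),np.round(arm.read_joint_positions(),2))
E
```

```text
pre 1.92 [ 0.435  -0.2889  0.1534] F [1.  0.  0.7] op 0.871
 2.97 [ 0.4696 -0.228   0.0708] F [-0.6 -0.3  1.2] op 0.875
0.008 3.22 [ 0.4707 -0.2252  0.0677] F [ 0.3 -0.3 -0.2] op 0.872
0.004 3.47 [ 0.472  -0.2225  0.0643] F [ 0.6 -0.5  0. ] op 0.868
0 3.72 [ 0.4733 -0.2202  0.0612] F [-0.6 -1.1 -0.1] op 0.874
grip 3.99 [ 0.4736 -0.221   0.0617] F [-0.5 -1.8  2.9] op 0.689
65.65579175949097 [ 1.06  0.99 -0.6   1.96 -0.47  0.45  0.59]
```

Run:
```python
from h import *
p=np.array(arm.read_tool_pos()); arm.line_to((p+[0,0,.15]).tolist(),.2); st("lift")
cv2.imwrite("pics/lift.png",np.hstack([snapshot("scene")[130:330,250:510],snapshot("top")[120:320,230:490]]).repeat(1,0))
q0=np.array(arm.read_joint_positions());print(q0.round(2))
for X,Y in((.57,-.05),(.6,-.08),(.6,-.12)):
  for azd in range(-60,61,15):
    az=np.radians(azd); z2=-np.array([np.cos(az),np.sin(az),0]); R2=toolR(up,z2)
    for zz in(.057,.12):
      g2=np.array([X,Y,zz])+up*.012+z2*.007
      q2=arm.ik(tcp(g2,R2),q_(R2))
      if q2 is not None: print(X,Y,azd,zz,np.round(q2,2),round(abs(np.array(q2)-q0).max(),2))
```

```text
lift 4.89 [ 0.4727 -0.2209  0.2104] F [-0.2 -0.1 -2.9] op 0.689
[ 1.07  0.71 -0.61  1.91 -0.49  0.73  0.44]
0.57 -0.05 -60 0.057 [-0.94  1.14  1.    2.13 -0.19  0.02  0.29] 2.01
0.57 -0.05 -60 0.12 [-0.93  0.97  0.97  2.12  0.73  0.16 -0.51] 2.0
0.57 -0.05 -45 0.057 [ 0.18  0.98 -0.77  2.25  1.92  1.42 -1.23] 2.41
0.57 -0.05 -45 0.12 [ 0.19  0.82 -0.77  2.24  1.81  1.31 -1.13] 2.3
0.57 -0.05 -30 0.057 [ 0.46  1.2  -1.15  2.37  2.16  1.69 -0.92] 2.65
0.57 -0.05 -30 0.12 [ 0.47  0.99 -1.15  2.35  2.04  1.52 -0.9 ] 2.53
0.57 -0.05 15 0.057 [ 0.92  1.2  -1.15  2.4   2.68  0.91 -0.22] 3.17
0.57 -0.05 15 0.12 [ 0.94  0.98 -1.15  2.38  2.62  0.75 -0.33] 3.11
0.57 -0.05 30 0.057 [ 1.04  1.19 -1.15  2.29  2.66  0.53  0.07] 3.15
0.57 -0.05 30 0.12 [ 1.05  1.   -1.15  2.28  2.65  0.39 -0.06] 3.14
0.57 -0.05 45 0.057 [ 1.09  1.19 -1.13  2.15  2.13  0.18  0.81] 2.62
0.57 -0.05 45 0.12 [ 1.11  1.05 -1.17  2.14  1.55  0.12  1.28] 2.04
0.57 -0.05 60 0.057 [ 1.11  1.24 -1.18  1.99  0.67  0.32  2.46] 2.02
0.57 -0.05 60 0.12 [ 1.14  1.17 -1.28  1.97  0.59  0.41  2.45] 2.01
0.6 -0.08 -60 0.057 [-0.84  1
[... 1708 characters left out ...]
2.33  2.34  1.18 -0.56] 2.83
0.6 -0.12 0 0.057 [ 0.94  1.19 -1.15  2.33  2.6   1.04 -0.31] 3.09
0.6 -0.12 0 0.12 [ 0.95  1.   -1.15  2.32  2.51  0.88 -0.37] 3.0
0.6 -0.12 15 0.057 [ 1.07  1.2  -1.15  2.25  2.64  0.68 -0.05] 3.13
0.6 -0.12 15 0.12 [ 1.08  1.01 -1.15  2.24  2.58  0.54 -0.14] 3.07
0.6 -0.12 30 0.057 [ 1.15  1.2  -1.14  2.13  2.43  0.32  0.39] 2.92
0.6 -0.12 30 0.12 [ 1.15  1.03 -1.14  2.12  2.32  0.2   0.37] 2.81
0.6 -0.12 45 0.057 [ 1.14  1.17 -1.07  1.98  0.66  0.14  2.33] 1.89
0.6 -0.12 45 0.12 [ 1.19  1.1  -1.18  1.97  0.6   0.24  2.31] 1.88
0.6 -0.12 60 0.057 [ 1.19  1.34 -1.29  1.81  0.66  0.56  2.56] 2.12
0.6 -0.12 60 0.12 [ 1.2   1.24 -1.33  1.8   0.55  0.61  2.57] 2.14
```

View pics/lift.png

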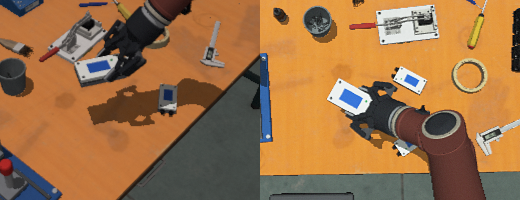

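The case is held level and square in the jaws, with its glands towards the gripper. Next I look for a comfortable standing spot with a moderate elbow.

Run:
```python
from h import *
q0=np.array(arm.read_joint_positions());L=[]
lo=np.array([-3.12,-.3,-1.34,.26,-1.36,.01,-2.84]);hi=np.array([3.12,2.06,1.32,2.42,4.5,1.98,2.84])
for X,Y in((.60,-.15),(.62,-.19),(.65,-.17),(.58,-.22),(.55,-.15)):
  for azd in range(-120,61,10):
    az=np.radians(azd); z2=-np.array([np.cos(az),np.sin(az),0]); R2=toolR(up,z2); qs=[]
    for zz in(.057,.12,.25):
      g2=np.array([X,Y,zz])+up*.012+z2*.007
      q=arm.ik(tcp(g2,R2),q_(R2))
      if q is None: break
      qs.append(np.array(q))
    if len(qs)==3:
      j=max(abs(qs[0]-qs[1]).max(),abs(qs[1]-qs[2]).max()); mg=min((np.minimum(q-lo,hi-q)).min() for q in qs)
      L.append((max(abs(q[2]) for q in qs)+(j>.6)+(mg<.1),X,Y,azd,round(j,2),round(mg,2),qs[0].round(2),qs[2].round(2)))
for l in sorted(L,key=lambda l:l[0])[:8]: print(*l)
```

```text
0.3669929344034789 0.62 -0.19 -60 0.57 0.38 [ 0.08  0.87 -0.2   2.04  1.83  0.93 -1.2 ] [-0.14  0.52  0.12  1.95  1.34  0.71 -0.61]
0.3677650143248281 0.6 -0.15 -60 0.5 0.33 [-0.13  0.85 -0.01  2.09  1.78  0.82 -1.31] [-0.17  0.49  0.04  1.99  1.33  0.8  -0.67]
0.44252459767361035 0.65 -0.17 -120 0.24 0.36 [-0.26  1.14  0.44  1.23  0.36  1.3  -0.67] [-0.15  0.89  0.19  1.12  0.58  1.62 -0.63]
0.44341580394689256 0.62 -0.19 -120 0.25 0.42 [-0.25  1.1   0.44  1.34  0.38  1.22 -0.7 ] [-0.12  0.84  0.17  1.24  0.61  1.56 -0.67]
0.44671223188398274 0.58 -0.22 -120 0.27 0.5 [-0.23  1.06  0.45  1.48  0.43  1.11 -0.72] [-0.07  0.77  0.14  1.39  0.66  1.48 -0.7 ]
0.44840319678798324 0.6 -0.15 -120 0.27 0.41 [-0.32  1.08  0.45  1.41  0.36  1.21 -0.74] [-0.17  0.81  0.14  1.31  0.6   1.57 -0.74]
0.45165502157448356 0.55 -0.15 -120 0.3 0.45 [-0.35  1.03  0.45  1.58  0.38  1.11 -0.79] [-0.14  0.73  0.07  1.48  0.64  1.53 -0.83]
0.46355665055173295 0.65 -0.17 -110 0.26 0.5 [-0.31  1.1   0.46  1.36  0.43  1.13 -0.63] [-0.17  0.83  0.17  1.26  0.67  1.48 -0.6 ]
```

```bash
cat >> h.py <<'E'
S=np.array([.54,-.16,0])   # standing spot, case keeps its azimuth: tool points along e
z2=-e/np.linalg.norm(e)
E
python3 - <<'E'
from h import *
R2=toolR(up,z2)
P=lambda zc: tcp(S+up*(zc+.012)+z2*.007,R2)
arm.movep(P(.20),q_(R2)); st("hover")
arm.line_to(P(.062),.12); st(); f0=np.array(arm.read_ft_force())
for zc in(.059,.057,.056,.055,.054,.053):
    arm.line_to(P(zc),.03); st(zc)
    if arm.read_ft_force()[2]-f0[2]>4: break
print(np.round(arm.read_wrist_torque(),2))
cv2.imwrite("pics/stand.png",np.hstack([snapshot("scene")[100:330,230:490],snapshot("top")[90:320,210:470]]))
E
```

```text
hover 6.26 [ 0.5629 -0.1194  0.2459] F [-0.5 -0.6 -2.4] op 0.696
 7.56 [ 0.5645 -0.1182  0.1096] F [ 0.6 -0.2 -2.1] op 0.691
0.059 7.81 [ 0.5641 -0.118   0.1059] F [-0.5 -0.2 -1.7] op 0.693
0.057 8.06 [ 0.564  -0.118   0.1036] F [-0.2 -1.1 -1.8] op 0.691
0.056 8.31 [ 0.564  -0.118   0.1026] F [-0.5  0.3 -2. ] op 0.687
0.055 8.56 [ 0.5641 -0.1181  0.1023] F [0.7 0.4 1.7] op 0.691
0.054 8.81 [ 0.5641 -0.1181  0.1022] F [-0.   2.6  6.9] op 0.694
[ 0.43  0.27 -0.21]
```

View pics/stand.png

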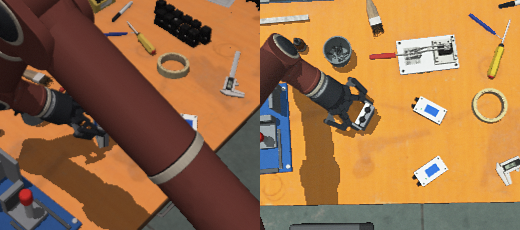

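The case stands on its plain end with glands up, and contact came at the expected height. Now I release, back off and check it.

Run:
```python
from h import *
R2=toolR(up,z2); d=R2[:,2]
g=S+up*(.0548+.012)+z2*.007
arm.line_to(tcp(g,R2),.03); arm.move_gripper(.95); st("open")
arm.line_to(tcp(g-.13*d,R2),.15); st()
p=np.array(arm.read_tool_pos()); arm.line_to((p+[0,0,.08]).tolist(),.25); st()
t=snapshot("top");s=snapshot("scene");cv2.imwrite("pics/t1.png",t);cv2.imwrite("pics/s1.png",s)
cv2.imwrite("pics/stand2.png",np.hstack([cv2.resize(s[150:280,300:430],None,fx=2.5,fy=2.5),cv2.resize(t[140:270,260:390],None,fx=2.5,fy=2.5)]))
for a in(62,242):  # top-down grasp closing along z2
    y=z2*(1 if a==62 else -1); dz=np.array([0,0,-1.]); R=np.c_[np.cross(y,dz),y,dz]
    for zz in(.085,.25): print(a,zz,np.round(arm.ik(tcp(S+up*zz,R),q_(R)),2))
    cy=np.radians(4.2)
    yc=np.array([np.cos(cy),np.sin(cy),0])
    for sg in(1,-1):
        y=yc*sg;R=np.c_[np.cross(y,dz),y,dz];O=np.array([.5515,.119,0])
        for zz in(.1,.25): print(' clamp',sg,zz,np.round(arm.ik(tcp(O+.042*yc+up*zz,R),q_(R)),2))
```

```text
open 9.51 [ 0.5639 -0.1183  0.1011] F [0.4 0.  0.1] op 0.954
 10.53 [ 0.6128 -0.0325  0.1846] F [ 0.1 -0.9 -0.3] op 0.951
 10.99 [ 0.6126 -0.0332  0.2652] F [-0.3 -0.6 -0.4] op 0.945
62 0.085 [ 0.61  0.76 -0.58  1.83  0.61  0.73  0.74]
62 0.25 [ 0.53  0.51 -0.43  1.67  0.24  1.01  1.07]
 clamp 1 0.1 [-0.05  0.74 -0.31  1.7   0.3   0.75 -0.44]
 clamp 1 0.25 [-0.07  0.56 -0.28  1.55  0.17  1.05 -0.32]
 clamp -1 0.1 [-0.59  0.8   0.6   1.72 -0.59  0.81 -2.78]
 clamp -1 0.25 [-0.71  0.66  0.83  1.58 -0.53  1.14 -2.83]
242 0.085 [ 0.13  0.7   0.19  1.85 -0.21  0.61 -1.64]
242 0.25 [ 0.04  0.49  0.33  1.69 -0.18  0.99 -1.66]
 clamp 1 0.1 [-0.05  0.74 -0.31  1.7   0.3   0.75 -0.44]
 clamp 1 0.25 [-0.07  0.56 -0.28  1.55  0.17  1.05 -0.32]
 clamp -1 0.1 [-0.59  0.8   0.6   1.72 -0.59  0.81 -2.78]
 clamp -1 0.25 [-0.71  0.66  0.83  1.58 -0.53  1.14 -2.83]
```

View pics/stand2.png

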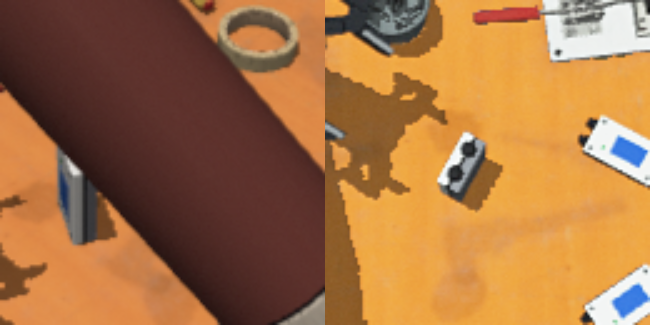

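It stands cleanly, glands up, at about top pixel (315,205). I'll check that position against the plan, regrasp from above across the 26 mm, and carry it over the clamp.

```bash
cat >> h.py <<'E'
dn=np.array([0,0,-1.])
def down(y): return np.c_[np.cross(y,dn),y,dn]
cy=np.radians(4.2); cx_=np.array([np.cos(cy),np.sin(cy),0]); cyv=np.array([-np.sin(cy),np.cos(cy),0]); O=np.array([.5515,.119,0])
E
python3 - <<'E'
from h import *
gl=ray("top",[(260+(468-325)/2.5,140+149/2.5),(260+(457-325)/2.5,140+174/2.5)],.122); m=gl.mean(0)
print("glands",gl.round(4).tolist(),"mid",m.round(4),"along e",np.dot(m[:2]-S[:2],e[:2]).round(4))
if np.linalg.norm(m[:2]-S[:2])>.012: raise SystemExit
R=down(z2)
arm.move_gripper(1.0)
arm.movep(tcp(S+up*.24,R),q_(R)); st("over")
arm.line_to(tcp(S+up*.086,R),.12); st("at")
arm.move_gripper(0,60); st("grip"); print(arm.read_finger_force())
arm.line_to(tcp(S+up*.27,R),.2); st("lift")
Rc=down(cx_); arm.movep(tcp(O+.040*cx_+up*.27,Rc),q_(Rc)); st("over clamp"); print(np.round(arm.read_joint_positions(),2))
t=snapshot("top");s=snapshot("scene");cv2.imwrite("pics/t2.png",t);cv2.imwrite("pics/s2.png",s)
cv2.imwrite("pics/over.png",np.hstack([cv2.resize(s[190:370,150:330],None,fx=2.2,fy=2.2),cv2.resize(t[120:300,140:320],None,fx=2.2,fy=2.2)]))
E
```

```text
glands [[0.5494, -0.1668, 0.122], [0.5242, -0.1554, 0.122]] mid [ 0.5368 -0.1611  0.122 ] along e 0.0025
over 12.97 [ 0.5401 -0.1596  0.2938] F [ 1.3 -0.8 -0.2] op 1.005
at 14.41 [ 0.5405 -0.1601  0.1407] F [ 0.4 -0.8  0.7] op 1.002
grip 14.98 [ 0.5403 -0.1599  0.1403] F [-0.7  0.   1.1] op 0.301
59.48239624500275
lift 16.05 [ 0.5391 -0.16    0.3225] F [ 0.6  0.6 -2.3] op 0.293
over clamp 17.27 [0.5915 0.1203 0.3232] F [ 0.1  0.1 -2.8] op 0.296
[-0.1   0.53 -0.23  1.53  0.13  1.09 -0.28]
```

View pics/over.png

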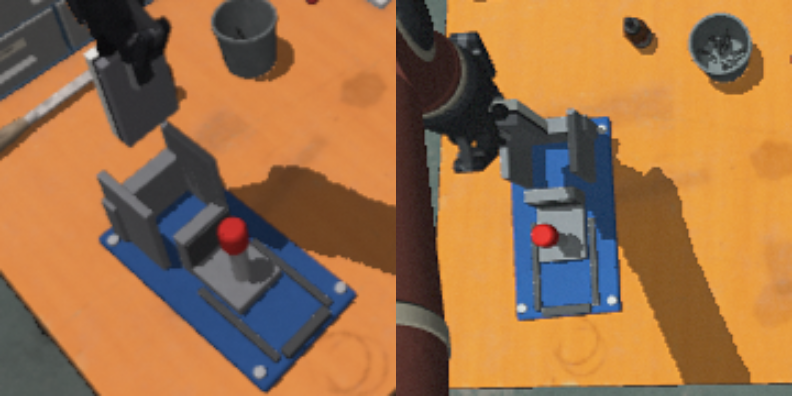

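The case hangs upright, with the clamp mouth clear below. The jaw is near open and there is nothing in the way, so I lower it with force checks.

Run:
```python
from h import *
Rc=down(cx_); P=lambda b: tcp(O+.040*cx_+up*(b+.086),Rc)
arm.line_to(P(.125),.15); st(.125); f0=np.array(arm.read_ft_force())
for b in [.105,.085,.06,.035,.02,.015,.0135,.0125,.0115,.0105]:
    arm.line_to(P(b),.06 if b>.016 else .03); f=np.array(arm.read_ft_force())-f0; st(b)
    if np.abs(f[:2]).max()>8 or f[2]>4: print("stop",f.round(1)); break
s=snapshot("scene");cv2.imwrite("pics/s3.png",s)
```

```text
0.125 17.92 [0.5919 0.1215 0.2655] F [ 0.   0.2 -1.6] op 0.302
0.105 18.4 [0.5913 0.1219 0.2446] F [-0.5  0.4 -3.6] op 0.293
0.085 18.88 [0.5912 0.1219 0.2245] F [-0.1 -0.3 -1.8] op 0.294
0.06 19.45 [0.5914 0.1219 0.1997] F [ 0.7  0.  -1.9] op 0.294
0.035 20.02 [0.5914 0.122  0.1747] F [ 0.1 -0.4 -2.9] op 0.298
0.02 20.42 [0.5911 0.1218 0.1594] F [-1.   0.4 -1.6] op 0.298
0.015 20.73 [0.5913 0.1219 0.1549] F [-0.3 -0.3 -1.7] op 0.296
0.0135 20.98 [0.5914 0.1219 0.1535] F [-0.5  0.5 -2.6] op 0.295
0.0125 21.23 [0.5913 0.122  0.1525] F [ 0.5  0.3 -1.9] op 0.299
0.0115 21.48 [0.5915 0.1219 0.1523] F [-0.5  0.6  4.6] op 0.297
stop [-0.5  0.5  6.2]
```

Contact came exactly at plate height with no side force. Release, retreat, and look at it before shutting the jaw.

Run:
```python
from h import *
Rc=down(cx_); P=lambda b: tcp(O+.040*cx_+up*(b+.086),Rc)
arm.line_to(P(.0122),.03); arm.move_gripper(.75); st("open")
arm.line_to(P(.15),.2); st("up"); arm.move_gripper(0)
K=lambda x,z: tcp(O+x*cx_+up*z,Rc)
arm.movep(K(-.113,.22),q_(Rc)); st("behind knob")
print(np.round(arm.ik(K(-.113,.1),q_(Rc)),2))
t=snapshot("top");s=snapshot("scene");cv2.imwrite("pics/t4.png",t);cv2.imwrite("pics/s4.png",s)
cv2.imwrite("pics/in.png",np.hstack([cv2.resize(s[210:370,170:330],None,fx=2.4,fy=2.4),cv2.resize(t[140:300,140:300],None,fx=2.4,fy=2.4)]))
```

```text
open 22.24 [0.5914 0.1219 0.1521] F [ 0.1 -0.  -0.2] op 0.752
up 23.08 [0.5907 0.1217 0.2888] F [-0.7  0.1 -0.9] op 0.752
behind knob 24.38 [0.4395 0.1109 0.2747] F [-0.2 -1.  -0. ] op -0.001
[-0.17  0.56 -0.18  2.13  0.22  0.46 -0.45]
```

View pics/in.png

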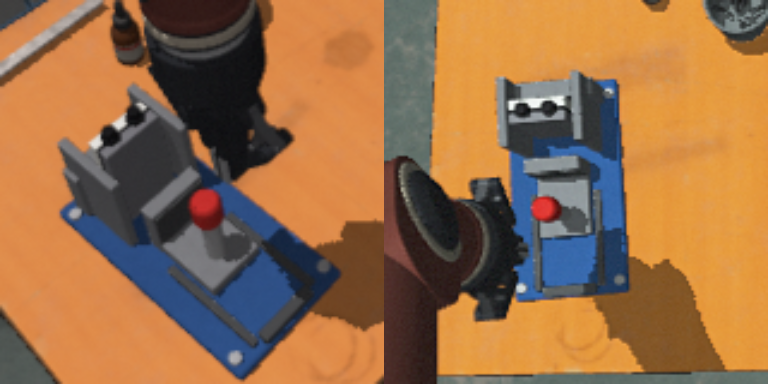

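The case stands upright between the cheeks near the fence, glands up, and the jaw is still open. Now I push the knob.

Run:
```python
from h import *
Rc=down(cx_); K=lambda x,z=.098: tcp(O+x*cx_+up*z,Rc)
F=lambda: -np.dot(np.mean([arm.read_ft_force() for _ in range(3)],0),cx_)
arm.line_to(K(-.113),.12); st("low"); f0=F()
if abs(f0)>6: raise SystemExit
x=-.113
while x<-.044:
    x+= .004 if x<-.068 else .0012
    arm.line_to(K(x),.04); f=F()-f0
    if x>-.075: print(round(x,4),round(f,1),np.dot(np.array(arm.read_tool_pos())-O,cx_).round(4))
    if f>18: break
st("end")
arm.line_to(K(x-.03),.1); arm.line_to(K(x-.03,.26),.2); st("clear")
t=snapshot("top");s=snapshot("scene");cv2.imwrite("pics/t5.png",t);cv2.imwrite("pics/s5.png",s)
cv2.imwrite("pics/shut.png",np.hstack([cv2.resize(s[210:370,170:330],None,fx=2.4,fy=2.4),cv2.resize(t[140:300,140:300],None,fx=2.4,fy=2.4)]))
```

```text
low 25.64 [0.4392 0.1109 0.1524] F [ 0.2  0.4 -0. ] op -0.004
-0.073 1.7 -0.0725
-0.069 2.0 -0.0684
-0.065 2.6 -0.0644
-0.0638 2.0 -0.0637
-0.0626 2.8 -0.0626
-0.0614 2.9 -0.0613
-0.0602 3.3 -0.0602
-0.059 4.2 -0.0594
-0.0578 4.2 -0.0579
-0.0566 3.7 -0.0566
-0.0554 5.2 -0.0553
-0.0542 3.8 -0.0541
-0.053 4.9 -0.0529
-0.0518 4.6 -0.0517
-0.0506 5.7 -0.0514
-0.0494 7.5 -0.0512
-0.0482 9.8 -0.051
-0.047 11.9 -0.0508
-0.0458 13.2 -0.0507
-0.0446 16.1 -0.0505
-0.0434 18.1 -0.0504
end 33.14 [0.5013 0.1154 0.1517] F [-17.9  -1.1  13.6] op -0.001
clear 34.55 [0.478  0.1133 0.3131] F [-1.   0.4 -0.2] op -0.002
```

View pics/shut.png

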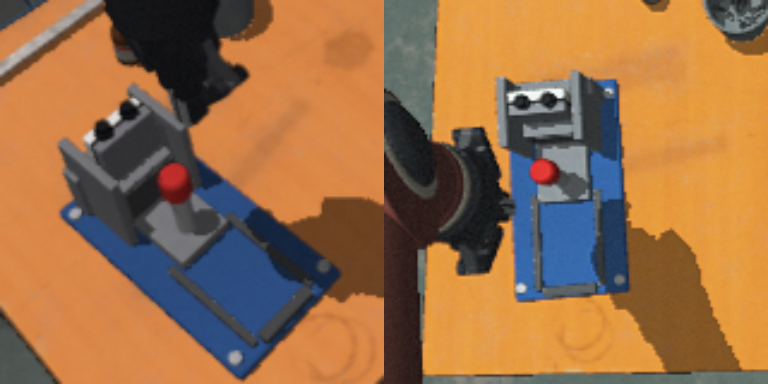

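The jaw stopped hard, with the force ramping to 18 N. The knob moved about 38 mm from about 9 mm, so the jaw reads about 0.047–0.048. The case is upright against the fence with the gripper clear, so I hand the job in.

```bash
python3 -c "
from station import ticket
print(ticket.finish_job())"
```

```text
the job is handed in; nothing more can be done
None
```

The job is handed in: the large case stands upright, glands up, shut between jaw and fence (jaw about 0.048 by camera estimate), and the arm is clear after about 35 s with no contact with the bottle, cup or tape.

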